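# Fill the empty pockets of the scenery case

## Task

Find the two empty pockets in the propped-up scenery case and lay a spare ruined pillar from the clear tray gently into each, lengthwise flat on the felt with its broad foot downhill, like the ones already stored. Leave the stored pillars, the one spare that is left over, and everything else where they are, and do not knock the lamp bar over the case.

Things in the scene. Friction and masses are not known exactly. Their poses are not given: they have to be found in the camera images.
- pocket0 (a point): where a pillar's centre belongs in the first of five pockets: over the middle of its blue felt floor, 21 mm out from it. Axes of each: x uphill (the pocket's length), y across, z out of the slope at right angles, so a pillar is laid in along -z. Three pockets hold a pillar at the start and two, different each time, are empty. The floor is 134 mm long between two rims and 52 mm wide between light grey foam blocks
- pocket1 (a point): where a pillar's centre belongs in this pocket of the propped case (see pocket0), 21 mm out from its felt floor; pocket0 to pocket4 stand in order along the case's y, 70 mm apart. The rims stand 20 mm above the floor and are 16 mm thick. The blocks (18 mm wide, 16 mm high) stand at the pockets' ends only, from 35 to 67 mm either side of the middle; between them the pockets are open sideways
- pocket2 (a point): where a pillar's centre belongs in this pocket of the propped case (see pocket0), 21 mm out from its felt floor; pocket0 to pocket4 stand in order along the case's y, 70 mm apart
- pocket3 (a point): where a pillar's centre belongs in this pocket of the propped case (see pocket0), 21 mm out from its felt floor; pocket0 to pocket4 stand in order along the case's y, 70 mm apart
- pocket4 (a point): where a pillar's centre belongs in this pocket of the propped case (see pocket0), 21 mm out from its felt floor; pocket0 to pocket4 stand in order along the case's y, 70 mm apart
- case: shallow open aluminium case, fixed, 166 x 374 mm, propped up so that its face leans 30 degrees towards the robot, yawed up to 10 degrees; on the robot's left or right, the tray on the other side. Origin on its underside, 26 mm beneath the felt of pocket2, the middle one; axes as the pockets'
- lamp_mid (a point): middle of the case's lamp bar: fixed, round, 14 mm thick, 376 mm long along the case's y, above the pockets: 88 mm uphill of the pockets' middles and 104 mm out from their felt, held by a 10 mm post at each end that rises from the case's upper corner. In the way of a gripper coming straight down. Axes as the pockets'
- pillar0_mid (a point): centre, half-way up as it lies, of a black resin ruined pillar, one of six, 120 mm long, 100 to 200 g, lying on its side. x runs along it from foot to broken top: foot slab 42 mm square from -60 to -42 mm, shaft 30 x 30 mm from there to +38 mm (grip here), capital 42 mm square to +50 mm, ragged stub to +60 mm. Three lie in pockets, foot downhill; three are spares in the tray
- pillar1_mid (a point): centre of another black resin ruined pillar just like pillar0, with the same axes
- pillar2_mid (a point): centre of another black resin ruined pillar just like pillar0, with the same axes
- pillar3_mid (a point): centre of another black resin ruined pillar just like pillar0, with the same axes
- pillar4_mid (a point): centre of another black resin ruined pillar just like pillar0, with the same axes
- pillar5_mid (a point): centre of another black resin ruined pillar just like pillar0, with the same axes
- tray: clear acrylic tray, fixed, 260 (x) x 360 (y) mm, floor 5 mm thick, walls 4 mm thick and 27 mm high over the platform; origin under its centre. The three spares lie on its floor in its nearer part, side by side about 100 mm apart, feet towards its -x side, each turned up to 25 degrees
- pawn: maple pawn standing in the tray's +x part, 65 mm tall, 34 mm across the foot; origin at its underside; bystander
- shrub: green plastic shrub cluster, 64 mm tall, 75 mm across, on the far side of the platform; origin at its underside; bystander
- jar: small paint jar, 42 mm across, 55 mm tall, on the far side; origin at its underside; bystander
- brush_grip (a point): grip of a 180 mm brush lying on the far side; bystander
There are look-alikes about, which are no part of the job. What is shaped like the part that bears pillar2_mid but red or turquoise is not meant.

How it is judged:
By the outcome, as a careful person would: the job done as asked, in the order asked, and still so for the second after the job is handed in, with the robot touching nothing.
It also fails if it takes over 69 s, if anything falls off the work surface, if the arm or the gripper's body presses on something with over 40 N, if the wrist force passes 120 N, or if a joint passes its speed limit or range.

## Robot

A 6-joint arm with a two-finger parallel gripper is mounted at the origin on the work surface. World frame = base frame: x ahead of the robot, y to its left, z up, the work surface at z = 0. Lengths are in m, angles in rad, forces in N, time in s.
With the tool pointing down it reaches from about 0.4 to 0.825 m from the base axis. Payload 7 kg.
Tool frame: the origin (TCP) lies on the mounting face of the last link; the fingertips stand arm.tcp_to_tips ahead of it and the grasp point (between the pads) lies 159 mm ahead of it (arm.tcp_to_tips is the distance from the TCP to the fingertips, in m); z points along the fingers, y is the direction in which the jaws open and shut (so a half turn about z gives the same grasp; the last joint's range is limited). The gripper opens to 88 mm and grips with 3 to 60 N. Pads are 19 mm wide; open, the fingers measure 130 mm over their backs; the gripper's body (78 mm by 193 mm) begins 47 mm behind the grasp point.
Start: joints at [1.458, 0.359, 0.012, 0, -1.224, -0.288], TCP at [0.263, 0.621, 0.405] pointing down, gripper open.
Joint ranges: [-3.07, 3.07], [-1.43, 2.12], [-1.02, 1.25], [-3.03, 1.67], [-3.05, -0], [-3.03, 3.03]. Speed limits (rad/s): [2.39, 2.39, 3.01, 3.14, 3.14, 3.14].

## Interface

Orientations are given as [roll, pitch, yaw] about the fixed x, y, z axes, in that order (R = Rz(yaw) Ry(pitch) Rx(roll)).
In Python, from station import arm, cams, job_done, finder gives the robot as it stands.
- The arm moves only by the tool play_rows, never from a script. Its argument "targets" is a list that holds one entry, the list of rows, each a list of 4 numbers: the shift along the tool's x, y, z in m, then the turn about the tool's z in degrees. A call has 1 to 5 rows; each row is the pose to reach, as a shift and turn from the pose commanded when the call began, along the tool's axes at that moment; what a row does not reach only later rows make up. A row lasts 1/8 s, in which the tool goes at most 62.5 mm and 10.7 degrees, less where a joint would pass 70% of its speed; a pose out of reach is approached as far as the arm can. A call with a gripper value outside its range is refused whole. "grip" is the closure in counts, from 0 (fully open) to 255 (shut), set as the call begins (left out, the last holds). The fingers move at their own pace and stop on an object; "newtons" is the grip in N (left out, the last holds). Time passes only in rows, so rows that repeat a pose let the fingers close. It gives the time, the measured TCP pose, the force and the opening at its end, in the units of the state.
- arm.get_state(): the state, without advancing time (a new reading comes with each control period).
- cams.grab_frame(name): name is "scene" or "top" or "wrist"; returns (picture, depth): 384x512x3 uint8, red, green, blue; 384x512 float32, m along the optical axis (not along the pixel's ray), 0 where there is no reading.
- cams.camera_params(name): a dict with "intrinsics" (3x3 intrinsics, pixels), "position" and "attitude" of the camera in the world. Camera axes: x right, y down, z forward; pixel columns grow to the right and rows downward; lengths in m; the calibration is good to about 2 mm. A picture is of the moment at which its call begins: read the wrist's pose just before it. camera_params takes no time and is no camera call; for the wrist camera it gives the pose at the moment of the call.
- job_done(): hands the job in, once; it reports no verdict.
Trained networks look in the newest picture that a camera, given by its name, has taken for a name from the list of things; names that differ only in an ending like _2 or _b are one class to them, and where a whole thing is asked for, a point or a joint stands for the part that bears it (a point fixed in the world has none). Each returns a list of dicts, best first, with "score" (0 to 1); they miss things now and then, are a little off and sometimes report something else, mostly with a low value. They report only what shows in the picture. A call takes as long as a camera call. They do not tell look-alikes from the thing itself.
- finder.find_in(camera, query): "xyz" ([x, y, z] in m, in world coordinates, good to about 4 mm: the middle of the surface that is visible of it).
- finder.masks_of(camera, query): "mask" (384x512 bool, what is visible of it).
The state is a dict: "t": time; "q": joint angles; "qd": joint speeds; "joint_efforts": joint torques, N m; "eef_pos": TCP position; "ee_rot": TCP orientation; "force": force on the tool from outside, world axes, zero at the start; "moment": the same for the moment, N m; "width": finger opening in m.
Only numpy, scipy, OpenCV 4.12 (cv2) and the standard library are available. Lean on these libraries where they do the work, as an engineer would, in place of code of your own. Each camera call takes 0.05 s, during which the arm holds its last target. There are 200 camera calls.

## Working session

There is one attempt and no reset: what is moved stays moved. The work goes in short steps, Python scripts to look and compute and a tool call to move; the robot and the scene stay as the last step left them, time stands still between calls to the robot, and variables do not carry over. Pictures are saved under pics/ and viewed, about 8 in all and at most 12, crops included, and the job is handed in when it is done.

Besides the shell and the picture viewer there is one more tool, called after "Emit:" in YAML: its name, and indented under it one key for each argument. play_rows: Moves the arm, as the interface text tells. Its arguments: {"type":"object","properties":{"targets":{"type":"array","items":{"type":"array","items":{"type":"array","items":{"type":"number"}}}},"grip":{"type":"number"},"newtons":{"type":"number"}},"required":["targets"]}

```bash
ls; mkdir -p pics; python3 - <<'E'
from station import arm,cams,finder
import cv2,numpy as np
s=arm.get_state();print({k:np.round(v,3).tolist() for k,v in s.items()}, arm.tcp_to_tips)
for n in("scene","top"):
    p,d=cams.grab_frame(n);cv2.imwrite(f"pics/{n}0.png",p[:,:,::-1]);np.savez(f"{n}0.npz",p=p,d=d)
    c=cams.camera_params(n);print(n,{k:np.round(v,3).tolist() for k,v in c.items()})
    for q in("pillar2_mid","lamp_mid","case","tray","pawn","pocket0"):
        r=finder.find_in(n,q);print(q,[(np.round(a["xyz"],3).tolist(),round(a["score"],2)) for a in r])
a=cv2.imread("pics/scene0.png");b=cv2.imread("pics/top0.png")
E
```

```text
pics
{'t': 0.0, 'q': [1.458, 0.359, 0.011, -0.0, -1.224, -0.288], 'qd': [-0.001, -0.0, -0.001, 0.001, 0.001, -0.001], 'joint_efforts': [0.002, -58.272, 29.305, 6.997, 0.007, -0.0], 'eef_pos': [0.263, 0.621, 0.404], 'ee_rot': [3.14, -0.0, -0.401], 'force': [0.111, 0.019, 0.035], 'moment': [-0.056, -0.022, -0.06], 'width': 0.088} 0.1781
scene {'intrinsics': [[456.099, 0.0, 254.68], [0.0, 456.099, 181.492], [0.0, 0.0, 1.0]], 'position': [1.052, -0.797, 1.099], 'attitude': [-2.384, -0.003, 0.571]}
pillar2_mid [([0.33, -0.408, 0.036], 0.75), ([0.333, 0.102, 0.035], 0.74), ([0.56, -0.344, 0.044], 0.72), ([0.278, -0.224, 0.035], 0.69), ([0.548, -0.243, 0.035], 0.45)]
lamp_mid [([0.562, 0.21, 0.207], 0.87)]
case [([0.594, 0.182, 0.107], 0.65)]
tray [([0.596, -0.259, 0.005], 0.61), ([0.563, 0.209, 0.206], 0.37)]
pawn [([0.663, -0.171, 0.031], 0.5)]
pocket0 [([0.598, 0.186, 0.106], 0.92)]
top {'intrinsics': [[377.722, 0.0, 251.39], [0.0, 377.722, 192.531], [0.0, 0.0, 1.0]], 'position': [0.307, -0.024, 1.255], 'attitude': [-2.945, -0.003, -1.583]}
pillar2_mid [([0.558, -0.332, 0.04], 0.75), ([0.33, 0.106, 0.036], 0.72), ([0.558, 0.246, 0.089], 0.67), ([0.277, -0.217, 0.038], 0.66), ([0.324, -0.396, 0.037], 0.65)]
lamp_mid [([0.567, 0.231, 0.21], 0.87), ([0.78, -0.087, 0.06], 0.22)]
case [([0.564, 0.246, 0.093], 0.88)]
tray [([0.581, -0.23, 0.007], 0.72)]
pawn [([0.659, -0.163, 0.032], 0.53)]
pocket0 [([0.559, 0.244, 0.091], 0.89)]
```

View pics/scene0.png

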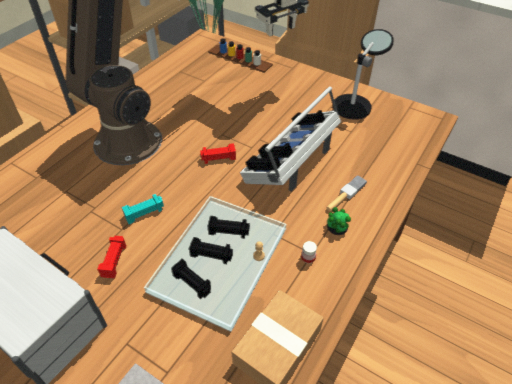

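View pics/top0.png

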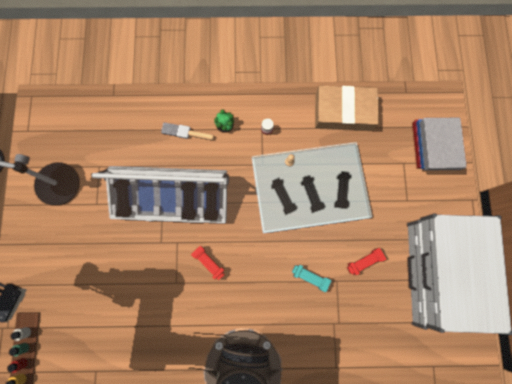

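The top view shows three black spares in the tray at (284,195), (313,194) and (343,189). The red look-alikes are at (208,262) and (366,261), and the turquoise one at (312,278). The case has black pillars at (123,198), (189,200) and (211,203). Blue felt shows at (148,198) and (168,200), so the empty pockets are pocket2 and pocket3. The tool always points down, so I'll have to let the pillar pivot in the grip onto the slope.

```bash
cat > h.py <<'E'
from station import arm,cams,finder
import cv2,numpy as np
from scipy.spatial.transform import Rotation as R
def grab(n):
    c=cams.camera_params(n);p,d=cams.grab_frame(n);return p,d,c
def cloud(d,c):
    K=np.array(c["intrinsics"]);v,u=np.mgrid[:d.shape[0],:d.shape[1]]
    P=np.stack([(u-K[0,2])/K[0,0]*d,(v-K[1,2])/K[1,1]*d,d],-1)
    W=P@R.from_euler("xyz",c["attitude"]).as_matrix().T+np.array(c["position"]);W[d==0]=np.nan;return W
def shift(tip,yaw=None,pose=None,off=.159):
    "tool-frame shift+turn to bring grasp point to tip (world), yaw=tool-x direction"
    s=arm.get_state();p,r=(s["eef_pos"],s["ee_rot"]) if pose is None else pose
    M=R.from_euler("xyz",r).as_matrix();g=np.array(p)+np.array([0,0,-off])
    t=0 if yaw is None else -np.degrees((yaw-r[2]+np.pi)%(2*np.pi)-np.pi)
    return np.round(M.T@(np.array(tip)-g),4),round(t,2)
E
python3 - <<'E'
from h import *
p,d,c=grab("wrist");print({k:np.round(v,3).tolist() for k,v in c.items() if k!="intrinsics"},c["intrinsics"][0][0])
s=arm.get_state();print(s["eef_pos"],s["ee_rot"])
cv2.imwrite("pics/w0.png",p[:,:,::-1])
p,d,c=grab("top");W=cloud(d,c);hsv=cv2.cvtColor(p,cv2.COLOR_RGB2HSV)
blue=(hsv[...,0]>100)&(hsv[...,0]<130)&(hsv[...,1]>70)&(W[...,0]>.45)&(W[...,0]<.75)&(W[...,1]>.05)&(W[...,1]<.5)
q=W[blue];m=np.median(q,0);print("felt",blue.sum(),m);
A=np.c_[q[:,:2]-m[:2],np.ones(len(q))];k=np.linalg.lstsq(A,q[:,2]-m[2],rcond=None)[0];print("plane",k,"tilt",np.degrees(np.arctan(np.hypot(*k[:2]))),"yaw",np.degrees(np.arctan2(k[1],k[0])))
for n in("pillar2_mid",):
  for r in finder.masks_of("top",n):
    q=W[r["mask"]];q=q[~np.isnan(q[:,0])];z=np.percentile(q[:,2],80);q=q[q[:,2]>z-.02]
    cc,sz,an=cv2.minAreaRect((q[:,:2]*1000).astype(np.float32));print(np.round(cc),np.round(sz),round(an,1),round(z,3),r["score"])
E
```

```text
{'position': [0.337, 0.59, 0.385], 'attitude': [2.844, 0.0, -1.972]} 268.67131036522824
[0.26335251 0.62147659 0.40467859] [-3.14153441e+00  4.01462742e-05 -4.00792901e-01]
felt 681 [0.53158429 0.25852287 0.06251884]
plane [ 5.75867871e-01 -2.40544092e-02  1.69590146e-05] tilt 29.957859731540047 yaw -2.391894850594531
[326. 108.] [116.  40.] 44.5 0.042 0.85
[ 322. -391.] [ 40. 118.] 26.6 0.04 0.8
[ 276. -214.] [120.  40.] 62.6 0.041 0.76
[ 558. -334.] [ 43. 118.] 81.7 0.045 0.67
[564. 235.] [372.  15.] 87.2 0.21 0.3
```

```bash
python3 -c "
from h import *
print(shift([.56,.235,.32],np.radians(-2.6)))"
```

```text
(array([ 0.4239,  0.2401, -0.0744]), np.float64(-20.36))
```

Emit:
play_rows:
  targets:
    - [[0.03,0.02,-0.05,-4],[0.08,0.045,-0.075,-10],[0.13,0.075,-0.075,-20.4],[0.18,0.1,-0.075,-20.4],[0.23,0.13,-0.075,-20.4]]
  grip: 80

```text
t: 1.48
eef_pos: [0.4253, 0.4106, 0.4799]
ee_rot: [-3.141, -0.0, -0.044]
force: [0.6, 0.9, -0.2]
width: 0.0607
```

Emit:
play_rows:
  targets:
    - [[0.04,0.045,0,0],[0.075,0.09,0,0],[0.11,0.13,0,0],[0.142,0.17,0,0],[0.142,0.17,0,0]]

```text
t: 2.1
eef_pos: [0.5602, 0.2331, 0.4795]
ee_rot: [3.141, 0.0, -0.049]
force: [-0.2, 1.0, -0.4]
width: 0.06
```

```bash
cat > casefit.py <<'E'
from h import *
def run(tag):
    p,d,c=grab("wrist");W=cloud(d,c);np.savez(tag+".npz",p=p,d=d,W=W)
    cv2.imwrite(f"pics/{tag}.png",cv2.resize(p[:,:,::-1],(768,576),interpolation=cv2.INTER_CUBIC))
    return p,d,W
if __name__=="__main__":
    p,d,W=run("case1");s=arm.get_state();print(s["eef_pos"],s["ee_rot"])
    hsv=cv2.cvtColor(p,cv2.COLOR_RGB2HSV)
    blue=(hsv[...,0]>100)&(hsv[...,0]<130)&(hsv[...,1]>70)&(W[...,0]>.45)&(W[...,0]<.75)&(W[...,1]>.05)&(W[...,1]<.5)
    q=W[blue];m=np.median(q,0);A=np.c_[q[:,:2]-m[:2],np.ones(len(q))]
    k=np.linalg.lstsq(A,q[:,2]-m[2],rcond=None)[0];res=A@k-(q[:,2]-m[2]);print(blue.sum(),m,k,res.std(),"yaw",np.degrees(np.arctan2(k[1],k[0])))
    for n in("lamp_mid","pillar2_mid","case"):
        for r in finder.masks_of("wrist",n):
            q=W[r["mask"]];q=q[~np.isnan(q[:,0])];z=np.percentile(q[:,2],80)
            cc,sz,an=cv2.minAreaRect((q[:,:2]*1000).astype(np.float32));print(n,np.round(cc),np.round(sz),round(an,1),round(z,4),round(r["score"],2))
E
python3 casefit.py
```

```text
[0.55945992 0.23433564 0.47948655] [ 3.14138427e+00  2.19515630e-04 -4.78106415e-02]
2181 [0.55356511 0.24473052 0.07413317] [ 5.96935793e-01 -3.32359188e-02  5.84695712e-04] 0.011549471062513464 yaw -3.186797983984778
lamp_mid [568. 232.] [375.  14.] 87.1 0.2088 0.59
case [535. 244.] [671. 184.] 87.2 0.2058 0.81
```

View pics/case1.png

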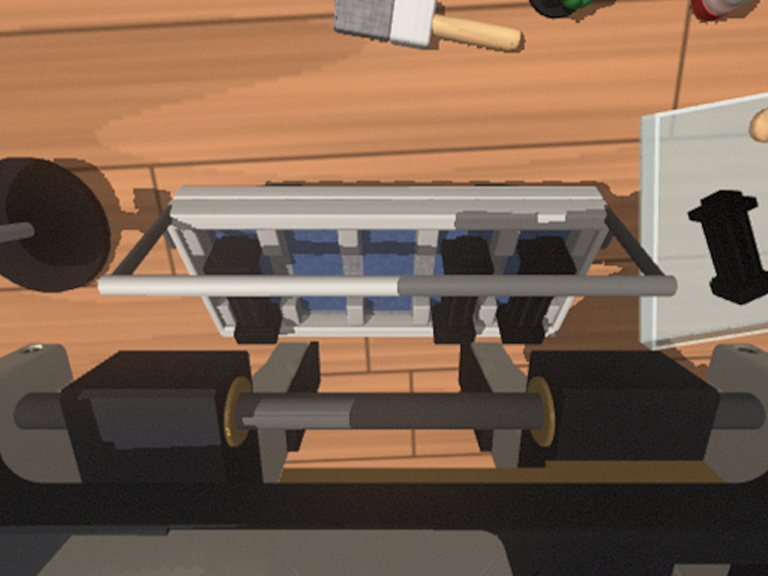

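The wrist view shows blue floors at (315,270) and (390,270), so pocket3 and pocket2 are empty. Pillars lie at (238,290), (465,290) and (535,290), and the lamp bar runs along row 285. Next I'll fit the case frame robustly.

```bash
python3 - <<'E'
from h import *
z=np.load("case1.npz");W=z["W"];p=z["p"];hsv=cv2.cvtColor(p,cv2.COLOR_RGB2HSV)
blue=(hsv[...,0]>100)&(hsv[...,0]<130)&(hsv[...,1]>70)&(W[...,0]>.45)&(W[...,0]<.75)&(W[...,1]>.05)&(W[...,1]<.5)
q=W[blue]
for i in range(8):
    A=np.c_[q[:,0]-.544,q[:,1]-.2335,np.ones(len(q))];k=np.linalg.lstsq(A,q[:,2],rcond=None)[0];r=q[:,2]-A@k;q=q[abs(r)<max(.002,1.5*r.std())]
print(len(q),k,r.std(),"tilt",np.degrees(np.arctan(np.hypot(*k[:2]))),"yaw",np.degrees(np.arctan2(k[1],k[0])))
yaw=np.radians(-2.9);M=R.from_euler("z",yaw).as_matrix()@R.from_euler("y",-30,degrees=True).as_matrix()
o=np.array([.544,.2335,k[2]]);L=(W-o)@M
np.savez("case.npz",o=o,M=M)
S=lambda m:np.round(np.nanpercentile(L[m]*1000,[1,50,99],axis=0),1)
ins=blue&(abs(L[...,2])<.004)
for y0 in(0,.07):
    for n,m in(("mid",abs(L[...,0])<.03),("up",(L[...,0]>.04)&(L[...,0]<.066)),("dn",(L[...,0]<-.04)&(L[...,0]>-.066)),("all",abs(L[...,0])<.08)):
        mm=ins&m&(abs(L[...,1]-y0)<.034);print(y0,n,mm.sum(),S(mm).tolist() if mm.sum() else "")
lam=(abs(L[...,0]-.088)<.02)&(abs(L[...,2]-.104)<.02)&(abs(L[...,1])<.195);print("lamp",S(lam).tolist())
l=L[lam];print("lamp slope y->x,z",np.polyfit(l[:,1],l[:,0],1),np.polyfit(l[:,1],l[:,2],1))
rim=(L[...,2]>.016)&(L[...,2]<.024)&(abs(L[...,1])<.18)
for s in(1,-1):
    m=rim&(s*L[...,0]>.06)&(s*L[...,0]<.09)&(hsv[...,2]>90);print("rim",s,m.sum(),S(m).tolist() if m.sum() else "");l=L[m];print(np.polyfit(l[:,1],l[:,0],1))
E
```

```text
2155 [ 0.57817738 -0.02937197  0.06899009] 0.0006713494211285888 tilt 30.067535494347812 yaw -2.908181262777258
0 mid 448 [[-4.8, -22.7, -1.4], [9.2, 1.3, 0.1], [22.2, 24.5, 1.5]]
0 up 162 [[40.3, -22.7, -1.6], [45.1, -3.5, 0.1], [49.3, 16.5, 1.5]]
0 dn 226 [[-61.2, -23.0, -1.5], [-49.6, -1.8, -0.1], [-40.2, 22.0, 1.2]]
0 all 901 [[-60.2, -22.9, -1.5], [8.6, -1.5, 0.0], [49.0, 23.9, 1.4]]
0.07 mid 440 [[-5.3, 47.1, -1.4], [8.2, 70.5, -0.0], [22.0, 94.0, 1.3]]
0.07 up 153 [[40.2, 48.6, -1.3], [45.3, 67.9, 0.1], [49.5, 87.0, 1.4]]
0.07 dn 198 [[-58.3, 48.1, -1.5], [-47.9, 68.8, -0.1], [-40.2, 91.8, 1.1]]
0.07 all 854 [[-57.8, 47.6, -1.4], [8.4, 68.8, 0.0], [49.2, 93.4, 1.3]]
lamp [[83.1, -184.0, 87.5], [91.1, 0.9, 108.3], [93.9, 184.8, 111.3]]
lamp slope y->x,z [-0.00097814  0.09021002] [0.00044457 0.1069226 ]
rim 1 3273 [[63.4, -175.6, 16.1], [75.5, 1.2, 19.3], [82.0, 176.6, 20.9]]
[-0.00015557  0.07496529]
rim -1 900 [[-82.0, -178.7, 16.0], [-72.6, 22.8, 19.0], [-61.5, 177.9, 20.3]]
[-0.00363954 -0.07340715]
```

Emit:
play_rows:
  targets:
    - [[0.003,0.06,0,0],[0.006,0.12,0,0],[0.009,0.18,0,0],[0.012,0.24,0,0],[0.015,0.3,0,0]]

```text
t: 2.92
eef_pos: [0.5598, -0.065, 0.4801]
ee_rot: [-3.141, -0.001, -0.042]
force: [1.1, -0.3, 0.1]
width: 0.0601
```

Emit:
play_rows:
  targets:
    - [[0.003,0.055,0,0],[0.006,0.11,0,0],[0.008,0.155,0,0],[0.008,0.155,0,0],[0.008,0.155,0,0]]

```text
t: 3.55
eef_pos: [0.5615, -0.2188, 0.4796]
ee_rot: [-3.141, 0.0, -0.044]
force: [0.0, -0.1, -0.9]
width: 0.0599
```

```bash
python3 - <<'E'
from h import *
from casefit import run
p,d,W=run("tray1");s=arm.get_state();print(s["eef_pos"],s["ee_rot"])
for r in finder.masks_of("wrist","pillar2_mid"):
    q=W[r["mask"]];q=q[~np.isnan(q[:,0])];z=np.percentile(q[:,2],90);q=q[(q[:,2]>z-.025)]
    cc,sz,an=cv2.minAreaRect((q[:,:2]*1000).astype(np.float32));print("all",np.round(cc),np.round(sz),round(an,1),round(z,4),round(r["score"],2))
    if sz[0]<sz[1]: an-=90
    an=np.radians((an+90)%180-90);f=np.array([np.cos(an),np.sin(an)]);n=np.array([-f[1],f[0]])
    t=q[q[:,2]>z-.002]  # slab tops
    a=(q[:,:2]-np.array(cc)/1000)@f*1000;b=(q[:,:2]-np.array(cc)/1000)@n*1000
    for lo in range(-65,65,10):
        m=(a>=lo)&(a<lo+10)
        if m.sum()>3: print(lo,m.sum(),np.round(np.percentile(b[m],[3,97]),1),round(np.percentile(q[m,2],75)*1000,1))
E
```

```text
[ 0.56149955 -0.21846379  0.47975853] [-3.14141424e+00 -1.84047597e-04 -4.32791362e-02]
all [ 419. -194.] [324. 110.] 11.1 0.0402 0.8
all [ 563. -337.] [ 41. 120.] 82.1 0.0472 0.56
-65 65 [-16.6  20.4] 47.2
-55 173 [-19.1  20.4] 47.6
-45 190 [-17.6  19.6] 45.9
-35 126 [-13.   14.4] 41.6
-25 124 [-12.9  14.3] 41.8
-15 124 [-12.2  14.4] 42.0
-5 130 [-12.2  14.3] 42.1
5 134 [-12.8  14.1] 41.7
15 135 [-12.9  14.2] 41.9
25 140 [-13.6  14.1] 42.0
35 179 [-18.5  19.8] 47.4
45 171 [-16.4  19.6] 47.0
55 60 [-12.3  11.2] 41.1
all [ 666. -167.] [21. 20.] 15.8 0.0692 0.45
-15 59 [-7.3  7.6] 66.8
-5 122 [-9.6  9.4] 69.3
5 39 [-7.6  6.4] 67.2
```

View pics/tray1.png

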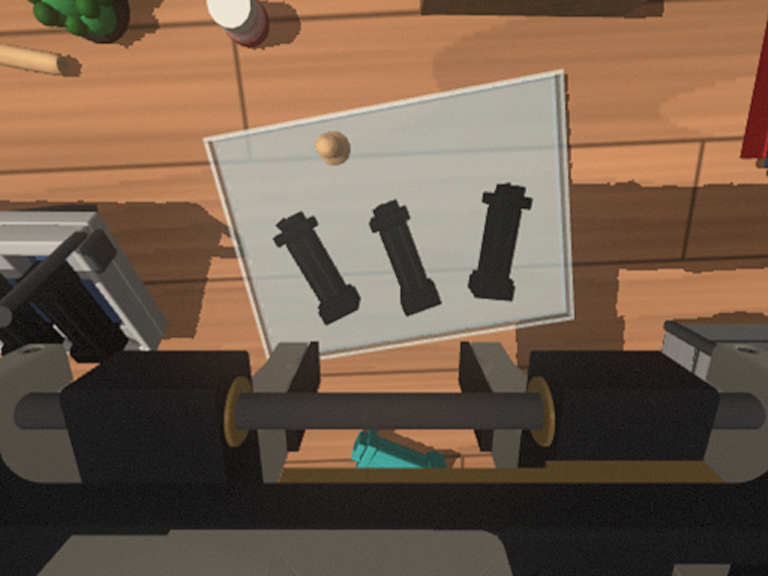

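The tray crop shows three black spares with foot slabs nearest the robot at (338,305), (420,300) and (492,288), and stub tops at the far end. The turquoise look-alike at (390,450) lies outside the tray. I'll use the left and middle spares and leave the right one.

```bash
cat > sp.py <<'E'
from h import *
def spares(p,W):
    out=[]
    m=((p.max(-1)<75)&(W[...,2]>.03)&(W[...,2]<.06)&(W[...,0]>.44)&(W[...,0]<.68)&(W[...,1]<-.08)&(W[...,1]>-.45)).astype(np.uint8)
    n,l,st,_=cv2.connectedComponentsWithStats(m)
    for i in range(1,n):
        if st[i,4]<300: continue
        q=W[l==i][:,:2];cc,sz,an=cv2.minAreaRect((q*1000).astype(np.float32))
        s=W[l==i];s=s[s[:,2]<.0435][:,:2];ln=cv2.fitLine((s*1000).astype(np.float32),cv2.DIST_HUBER,0,.01,.01).ravel()
        f=ln[:2]*np.sign(ln[0]);cc=np.array(cc);a=(q*1000-cc)@f
        lo,hi=np.percentile(a,[.5,99.5]);w=(q*1000-cc)@np.array([-f[1],f[0]]);b=np.percentile(w,[1,99]).mean()
        c=cc+f*(lo+hi)/2+np.array([-f[1],f[0]])*b
        out.append((c/1000,np.degrees(np.arctan2(f[1],f[0])),an,sz,hi-lo))
    return out
E
python3 - <<'E'
from sp import *
z=np.load("tray1.npz")
for c,y,an,sz,ln in spares(z["p"],z["W"]):
    g=c-.023*np.array([np.cos(np.radians(y)),np.sin(np.radians(y))])
    print(np.round(c,4),"yaw",round(y,1),round(an,1),np.round(sz,1),round(ln,1),"grasp",np.round(g,4),shift([*g,.13],np.radians(y)))
E
```

```text
[ 0.5622 -0.3361] yaw -10.0 81.4 [ 41.1 120.4] 117.0 grasp [ 0.5396 -0.3321] (array([-0.0171,  0.1147,  0.1908]), np.float64(7.57))
[ 0.551  -0.2346] yaw 17.9 18.5 [120.  40.] 118.1 grasp [ 0.5292 -0.2417] (array([-0.0314,  0.0248,  0.1908]), np.float64(-20.35))
[ 0.5441 -0.1404] yaw 26.0 25.4 [119.9  42.1] 117.4 grasp [ 0.5235 -0.1505] (array([-0.041 , -0.0661,  0.1909]), np.float64(-28.41))
```

Emit:
play_rows:
  targets:
    - [[-0.014,-0.022,0.03,-10],[-0.028,-0.044,0.06,-20],[-0.041,-0.066,0.1,-28.2],[-0.041,-0.066,0.15,-28.2],[-0.041,-0.066,0.19,-28.2]]

```text
t: 4.28
eef_pos: [0.523, -0.1502, 0.2887]
ee_rot: [3.141, -0.001, 0.45]
force: [0.1, -0.6, -0.2]
width: 0.0602
```

```bash
python3 -c "
from h import *
p,d,c=grab('wrist');cv2.imwrite('pics/g1.png',p[:,:,::-1])
print(shift([.5235,-.1505,.035],np.radians(25.7)))"
```

```text
(array([0.0024, 0.0016, 0.0895]), np.float64(0.01))
```

View pics/g1.png

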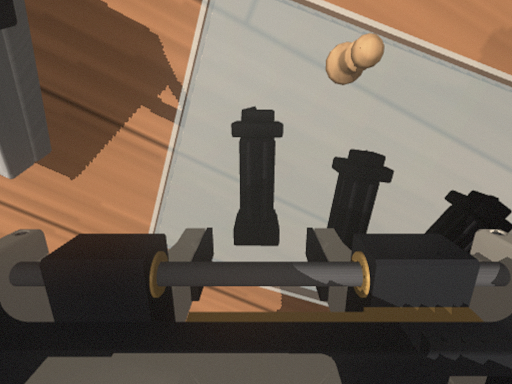

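The wrist view shows the pillar at column 257, upright and midway between the fingers, so it is aligned. Now I'll descend and grip.

Emit:
play_rows:
  targets:
    - [[0.001,0.001,0.035,0],[0.002,0.001,0.065,0],[0.002,0.001,0.085,0],[0.002,0.001,0.09,0],[0.002,0.001,0.09,0]]

```text
t: 4.95
eef_pos: [0.5261, -0.1515, 0.2005]
ee_rot: [3.141, -0.001, 0.449]
force: [-0.6, 0.1, -0.2]
width: 0.0602
```

Emit:
play_rows:
  targets:
    - [[0,0,0,0],[0,0,0,0],[0,0,0,0],[0,0,0,0],[0,0,0,0]]
  grip: 255
  newtons: 20

```text
t: 5.58
eef_pos: [0.5255, -0.1519, 0.2]
ee_rot: [-3.142, -0.0, 0.448]
force: [-1.6, 3.4, 5.3]
width: 0.03
```

Emit:
play_rows:
  targets:
    - [[0,0,0,0],[0,0,-0.01,0],[0,0,-0.025,0],[0,0,-0.05,0],[0,0,-0.05,0]]

```text
t: 6.2
eef_pos: [0.5264, -0.1521, 0.2523]
ee_rot: [3.139, -0.004, 0.448]
force: [-0.5, -0.3, -1.9]
width: 0.0302
```

The grip held, but it sits 15 mm above the pillar's axis rather than 9. I'll set the pillar down and regrip lower.

Emit:
play_rows:
  targets:
    - [[0,0,0.025,0],[0,0,0.042,0],[0,0,0.048,0],[0,0,0.05,0],[0,0,0.05,0]]

```text
t: 6.82
eef_pos: [0.5257, -0.152, 0.2002]
ee_rot: [3.141, -0.001, 0.447]
force: [0.0, 0.5, -1.5]
width: 0.0299
```

Emit:
play_rows:
  targets:
    - [[0,0,0,0],[0,0,0,0],[-0.001,0,0.003,0],[-0.001,0,0.006,0],[-0.001,0,0.006,0]]
  grip: 120

```text
t: 7.45
eef_pos: [0.5245, -0.1524, 0.1933]
ee_rot: [-3.141, 0.001, 0.447]
force: [-0.2, 0.2, 0.3]
width: 0.0464
```

Emit:
play_rows:
  targets:
    - [[0,0,0,0],[0,0,0,0],[0,0,0,0],[0,0,0,0]]
  grip: 255
  newtons: 25

```text
t: 7.95
eef_pos: [0.5247, -0.1524, 0.1937]
ee_rot: [3.142, -0.0, 0.447]
force: [0.3, 0.6, 0.2]
width: 0.0302
```

Emit:
play_rows:
  targets:
    - [[0,0,-0.01,0],[0,0,-0.05,0],[0,0,-0.11,0],[0,0,-0.17,0],[0,0,-0.23,0]]

```text
t: 8.57
eef_pos: [0.5238, -0.1524, 0.4264]
ee_rot: [3.142, -0.001, 0.447]
force: [1.6, -0.1, -0.7]
width: 0.03
```

```bash
python3 -c "
from h import *
p,d,c=grab('wrist');W=cloud(d,c);s=arm.get_state();print(s['eef_pos'],s['ee_rot'],s['force'],s['width'])
cv2.imwrite('pics/g2.png',p[:,:,::-1])
M=R.from_euler('xyz',s['ee_rot']).as_matrix();T=(W-s['eef_pos'])@M
m=(p.max(-1)<75)&(abs(T[...,1])<.022)&(T[...,0]>-.02)&(T[...,0]<.1)&(T[...,2]>.12)&(T[...,2]<.25)
for a in range(-20,100,8):
  k=m&(T[...,0]*1000>=a)&(T[...,0]*1000<a+8)
  if k.sum()>5: print(a,k.sum(),np.round(np.percentile(T[k]*1000,[3,50,97],axis=0)[:,1:],1).tolist())
"
```

```text
[ 0.52535813 -0.1530586   0.43542078] [ 3.13398318 -0.00986395  0.44878446] [ 4.2618807  -0.83726613  9.01836177] 0.029602785889584163
-20 413 [[-16.6, 156.1], [-1.2, 157.7], [13.5, 159.5]]
-12 242 [[-19.9, 139.6], [-1.4, 140.6], [17.0, 148.4]]
-4 559 [[-16.5, 140.8], [-1.8, 161.4], [13.5, 163.5]]
4 1079 [[-19.6, 148.1], [-1.8, 161.3], [16.2, 174.6]]
12 737 [[-15.7, 160.3], [-1.8, 161.4], [12.3, 163.4]]
20 763 [[-15.5, 160.1], [-1.7, 161.5], [12.0, 163.1]]
28 811 [[-15.5, 160.3], [-1.7, 161.6], [11.9, 163.3]]
36 850 [[-15.5, 160.4], [-1.7, 161.7], [12.0, 163.3]]
44 894 [[-15.6, 160.5], [-1.7, 161.8], [11.9, 163.4]]
52 908 [[-17.8, 155.6], [-1.7, 161.6], [14.5, 163.6]]
60 1519 [[-20.8, 154.8], [-1.6, 156.0], [17.3, 157.2]]
68 1146 [[-18.3, 155.5], [-1.6, 161.3], [14.7, 169.6]]
76 482 [[-13.4, 161.0], [-3.1, 162.5], [10.2, 166.5]]
```

View pics/g2.png

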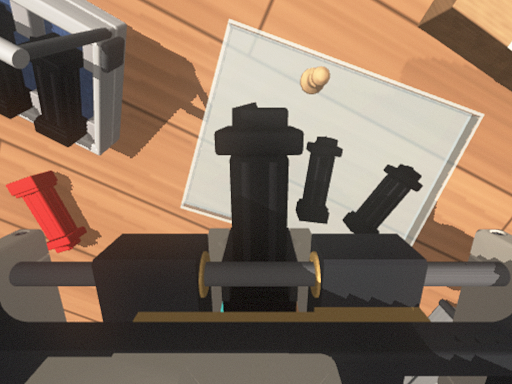

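The wrist view shows the pillar level and firm between the pads at (258,170). The wrist camera sits on the tool's +x side, which would bring it to the lamp side in the case. I'll set the pillar down and regrip it with the tool turned half around, which J6's range allows.

Emit:
play_rows:
  targets:
    - [[0,0,0.06,0],[0,0,0.12,0],[0,0,0.175,0],[0,0,0.215,0],[0,0,0.226,0]]

```text
t: 9.25
eef_pos: [0.5235, -0.1525, 0.1956]
ee_rot: [-3.14, 0.004, 0.447]
force: [-0.7, -0.4, -0.1]
width: 0.0303
```

Emit:
play_rows:
  targets:
    - [[0,0,0.003,0],[0,0,0.0035,0],[0,0,0.0035,0],[0,0,0.0035,0]]

```text
t: 9.75
eef_pos: [0.5249, -0.1524, 0.1952]
ee_rot: [3.141, -0.002, 0.448]
force: [-1.2, 0.5, -0.6]
width: 0.0297
```

Emit:
play_rows:
  targets:
    - [[0,0,0,0],[0,0,0,0],[0,0,-0.02,0],[0,0,-0.06,0],[0,0,-0.1,10]]
  grip: 100

```text
t: 10.38
eef_pos: [0.5245, -0.1524, 0.2952]
ee_rot: [-3.142, 0.001, 0.27]
force: [0.8, -0.9, -0.5]
width: 0.0531
```

Emit:
play_rows:
  targets:
    - [[0,0,0,10],[0,0,0,20],[0,0,0,30],[0,0,0,40],[0,0,0,50]]

```text
t: 11.0
eef_pos: [0.5246, -0.1524, 0.2943]
ee_rot: [-3.142, -0.0, -0.606]
force: [0.3, -0.4, 0.3]
width: 0.0529
```

Emit:
play_rows:
  targets:
    - [[0,0,0,10],[0,0,0,20],[0,0,0,30],[0,0,0,40],[0,0,0,50]]

```text
t: 11.62
eef_pos: [0.5246, -0.1524, 0.2942]
ee_rot: [-3.142, -0.0, -1.478]
force: [-0.6, 0.4, 0.4]
width: 0.0533
```

Emit:
play_rows:
  targets:
    - [[0,0,0,10],[0,0,0,20],[0,0,0,30],[0,0,0,40],[0,0,0,50]]

```text
t: 12.25
eef_pos: [0.5246, -0.1524, 0.2942]
ee_rot: [-3.142, 0.0, -2.351]
force: [-0.8, 0.2, 0.2]
width: 0.0534
```

Emit:
play_rows:
  targets:
    - [[0,0,0,10],[0,0,0,20],[0,0,0,20],[0,0,0,20]]

```text
t: 12.75
eef_pos: [0.5246, -0.1524, 0.2942]
ee_rot: [-3.142, 0.0, -2.69]
force: [0.3, -0.0, -0.5]
width: 0.0533
```

```bash
python3 - <<'E'
from h import *
from casefit import run
p,d,W=run("g3");s=arm.get_state();print(s["eef_pos"],s["ee_rot"],s["q"])
m=(p.max(-1)<75)&(W[...,2]>.03)&(W[...,2]<.06)&(np.hypot(W[...,0]-.544,W[...,1]+.14)<.075)
print(m.sum());print(cv2.minAreaRect((W[m][:,:2]*1000).astype(np.float32)))
f=s["ee_rot"][2]-np.pi;t=W[m][:,:2]-[.5247,-.1524];a=t@[np.cos(f),np.sin(f)]*1000;b=t@[-np.sin(f),np.cos(f)]*1000
print(np.percentile(a,[1,99]))
for lo in range(-40,90,10):
  k=(a>=lo)&(a<lo+10)
  if k.sum()>5: print(lo,k.sum(),np.round(np.percentile(b[k],[3,97]),1),round(np.percentile(W[m][k,2],60)*1000,1))
E
```

```text
[ 0.52461798 -0.15240292  0.29419541] [-3.14154675e+00  3.19297172e-05 -2.69094776e+00] [ 7.60207666e-02  2.48631524e-01 -4.21041827e-01  3.95878566e-05
 -9.01076464e-01 -1.19619678e+00]
3650
((546.8511352539062, -171.082763671875), (99.27369689941406, 91.37330627441406), 25.99489402770996)
[-37.67664846  60.37725441]
-40 558 [-19.9  17.8] 47.2
-30 512 [-20.1  18. ] 47.6
-20 335 [-17.  15.] 44.9
-10 342 [-14.8  12.8] 41.6
0 324 [-14.9  12.9] 41.6
10 305 [-14.2  12.1] 41.7
20 360 [-71.4  12.3] 41.6
30 305 [-69.2  12.4] 41.6
40 285 [-15.2  13.5] 41.6
50 254 [-16.1  14.2] 41.4
60 70 [-20.4  19.1] 38.4
```

View pics/g3.png

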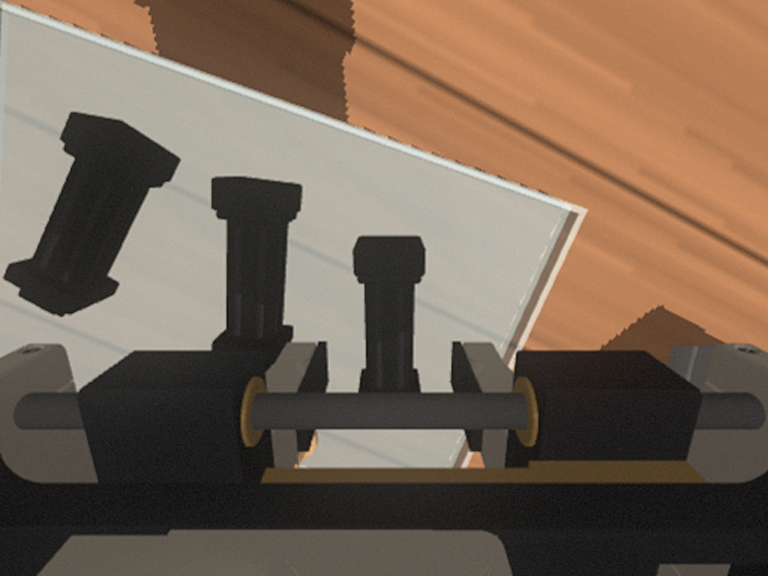

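The pillar at (390,310) is centred between the reversed fingers, with its foot towards the robot and my grip near the foot. Now I'll descend and grip.

Emit:
play_rows:
  targets:
    - [[0,0,0.05,0],[0,0,0.085,0],[0,0,0.098,0],[0,0,0.1,0],[0,0,0.1,0]]

```text
t: 13.42
eef_pos: [0.5253, -0.1524, 0.1952]
ee_rot: [-3.141, 0.001, -2.693]
force: [0.0, -0.4, 0.4]
width: 0.0534
```

Emit:
play_rows:
  targets:
    - [[0,0,0,0],[0,0,0,0],[0,0,0,0],[0,0,0,0],[0,0,0,0]]
  grip: 255
  newtons: 25

```text
t: 14.05
eef_pos: [0.5248, -0.1524, 0.1947]
ee_rot: [-3.141, 0.0, -2.694]
force: [-1.4, 1.4, 6.2]
width: 0.0297
```

Emit:
play_rows:
  targets:
    - [[0,0,-0.01,0],[0,0,-0.05,0],[0,0,-0.11,0],[0,0,-0.17,0],[0,0,-0.22,0]]

```text
t: 14.68
eef_pos: [0.5241, -0.1525, 0.4171]
ee_rot: [-3.141, 0.001, -2.694]
force: [1.6, -0.3, -2.1]
width: 0.03
```

```bash
cat > tgt.py <<'E'
from h import *
o=np.array([.544,.2322,.0690]);yaw=np.radians(-2.9)
f=np.array([np.cos(yaw),np.sin(yaw),0]);l=np.array([-f[1],f[0],0])
def at(pk,hh,v): return o+f*hh/1000+l*.07*(pk-2)+np.array([0,0,v/1000])   # grasp point, hh horizontal uphill mm, v above felt centre mm
E
python3 - <<'E'
from tgt import *
s=arm.get_state();print(s["eef_pos"],s["ee_rot"])
t=at(3,-31,0);print(t)
pose=([.5246,-.1524,.4141],[np.pi,0,-2.691])
print(shift(np.r_[t[:2],.255],yaw-np.pi,pose))
E
```

```text
[ 0.52409558 -0.15245785  0.41708659] [-3.14106492e+00  1.42277675e-03 -2.69423674e+00]
[0.51658121 0.30367874 0.069     ]
(array([-1.914e-01,  4.140e-01,  1.000e-04]), np.float64(28.72))
```

```bash
python3 - <<'E'
from tgt import *
pose=([.5246,-.1524,.4145],[np.pi,0,-2.692])
for h,z in((-80,.285),):
  t=at(3,h,0);print(t,shift(np.r_[t[:2],z],yaw-np.pi,pose))
E
```

```text
[0.46764396 0.30615779 0.069     ] (array([-0.148 ,  0.4377, -0.0295]), np.float64(28.66))
```

Emit:
play_rows:
  targets:
    - [[-0.01,0.03,-0.02,6],[-0.025,0.075,-0.03,14],[-0.042,0.125,-0.03,22],[-0.06,0.175,-0.03,28.7],[-0.076,0.225,-0.03,28.7]]

```text
t: 15.3
eef_pos: [0.495, 0.0847, 0.4445]
ee_rot: [3.141, 0.0, 3.086]
force: [1.3, -0.1, -2.1]
width: 0.0296
```

```bash
python3 - <<'E'
from tgt import *
a=-2.692;P=np.array([.5246,-.1524,.4145])+R.from_euler("xyz",[np.pi,0,a]).as_matrix()@[-.076,.225,-.03]
s=arm.get_state();print(P,s["eef_pos"],s["ee_rot"])
t=at(3,-80,0);print(shift(np.r_[t[:2],.285],yaw-np.pi,(P,[np.pi,0,-2.692-np.radians(28.7)])))
E
```

```text
[0.49526273 0.08326995 0.4445    ] [0.49495189 0.08470306 0.44453075] [3.14125866e+00 2.41729305e-05 3.08613046e+00]
(array([0.039 , 0.2212, 0.0005]), np.float64(-0.04))
```

Emit:
play_rows:
  targets:
    - [[0.01,0.055,0,0],[0.02,0.11,0,0],[0.03,0.165,0,0],[0.039,0.221,0,0],[0.039,0.221,0,0]]

```text
t: 15.92
eef_pos: [0.4679, 0.3092, 0.4436]
ee_rot: [-3.141, -0.001, 3.091]
force: [-0.4, -0.1, -2.5]
width: 0.0301
```

Emit:
play_rows:
  targets:
    - [[0,0,0.04,0],[0,0,0.09,0],[0,0,0.12,0],[0,0,0.132,0],[0,0,0.132,0]]

```text
t: 16.55
eef_pos: [0.4688, 0.3058, 0.3123]
ee_rot: [-3.141, -0.0, 3.088]
force: [0.4, 0.6, -1.5]
width: 0.0297
```

```bash
python3 - <<'E'
from tgt import *
p,d,c=grab("scene");q=p[60:220,200:400];cv2.imwrite("pics/s1.png",cv2.resize(q[:,:,::-1],(800,640))[:600])
s=arm.get_state();print(s["eef_pos"],s["ee_rot"]);g=np.array(s["eef_pos"])-[0,0,.159]-o
print("h",g@f*1000,"l",g@l*1000,"v",g[2]*1000)
E
```

```text
[0.46904225 0.3061486  0.31315059] [3.14104258e+00 7.97687298e-04 3.08809380e+00]
h -78.60303175083301 l 70.06157034622807 v 85.15058879019196
```

View pics/s1.png

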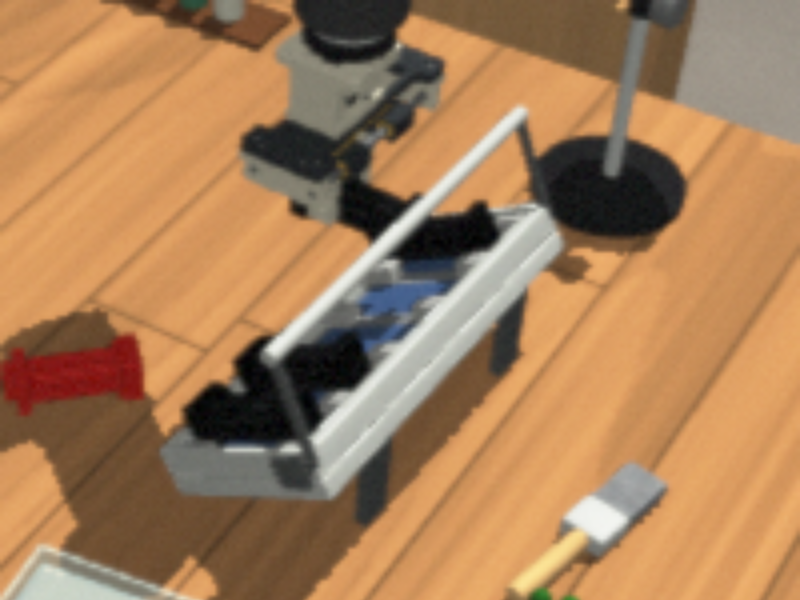

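The scene crop shows the pillar held level at (400,220) with its tip reaching under the lamp bar and nothing touching. Next I'll slide uphill under the bar and then lower.

Emit:
play_rows:
  targets:
    - [[-0.012,0,0,0],[-0.026,0,0,0],[-0.04,0,0,0],[-0.047,0,0,0],[-0.047,0,0,0]]

```text
t: 17.23
eef_pos: [0.5162, 0.3034, 0.3118]
ee_rot: [-3.141, -0.0, 3.087]
force: [-0.5, -0.7, -2.0]
width: 0.0301
```

Emit:
play_rows:
  targets:
    - [[0,0,0.01,0],[0,0,0.02,0],[0,0,0.026,0],[0,0,0.028,0],[0,0,0.028,0]]

```text
t: 17.85
eef_pos: [0.5152, 0.3038, 0.2838]
ee_rot: [-3.141, -0.001, 3.089]
force: [-4.6, 1.9, 0.9]
width: 0.0301
```

```bash
python3 - <<'E'
from tgt import *
P=[]
for i in range(4):
  p,d,c=grab("top");s=arm.get_state();P.append(np.r_[s["eef_pos"],s["force"]])
m=np.mean(P,0);g=m[:3]-[0,0,.159]-o;print("h",g@f*1000,"l",g@l*1000,"v",g[2]*1000,m[3:],s["moment"])
E
```

```text
h -32.24218813332372 l 69.86689766401787 v 55.930664063439465 [-3.35813805  1.20565769 -0.38302799] [0.46234291 0.95439441 0.10148664]
```

Emit:
play_rows:
  targets:
    - [[0,0,0.003,0],[0,0,0.006,0],[0,0,0.009,0],[0,0,0.012,0],[0,0,0.012,0]]

```text
t: 18.68
eef_pos: [0.516, 0.3036, 0.2721]
ee_rot: [3.141, 0.001, 3.088]
force: [-0.2, 0.6, 1.4]
width: 0.03
```

```bash
cat > chk.py <<'E'
from tgt import *
P=[]
for i in range(2):
  p,d,c=grab("wrist");s=arm.get_state();P.append(np.r_[s["eef_pos"],s["force"]])
m=np.mean(P,0);g=m[:3]-[0,0,.159]-o;print("h",g@f*1000,"l",g@l*1000,"v",g[2]*1000,m[3:],s["moment"],s["t"])
W=cloud(d,c);L=(W-o)@(R.from_euler("z",yaw).as_matrix()@R.from_euler("y",-30,degrees=True).as_matrix())*1000
import sys
l0=float(sys.argv[1])
k=(abs(L[...,1]-l0)<14)&(p.max(-1)<75)&(L[...,2]>5)&(L[...,2]<90)
for a in range(-70,60,8):
  j=k&(L[...,0]>=a)&(L[...,0]<a+8)
  if j.sum()>8: print(a,j.sum(),np.round(np.percentile(L[j],[10,50,90],axis=0)[:,1:],1).tolist())
cv2.imwrite("pics/%s.png"%sys.argv[2],cv2.resize(p[:,:,::-1],(768,576)))
E
python3 chk.py 70 c1
```

```text
h -31.794167555718087 l 69.8473719850793 v 44.05175841787604 [0.22250052 0.83904447 1.19907286] [ 0.13312345 -0.37677077  0.0453419 ] 18.775
-46 377 [[58.9, 71.3], [69.8, 72.1], [81.3, 73.0]]
-38 758 [[58.9, 70.3], [69.8, 71.2], [81.2, 72.2]]
-30 806 [[58.8, 66.9], [69.8, 69.2], [81.2, 70.7]]
-22 755 [[58.6, 61.7], [69.8, 62.8], [81.1, 66.6]]
-14 742 [[59.0, 60.3], [69.8, 61.3], [81.0, 62.3]]
-6 352 [[59.1, 59.4], [70.3, 60.3], [81.4, 61.3]]
10 596 [[59.1, 56.4], [69.7, 57.4], [80.8, 58.5]]
18 650 [[59.0, 55.3], [69.9, 56.3], [81.2, 57.4]]
```

View pics/c1.png

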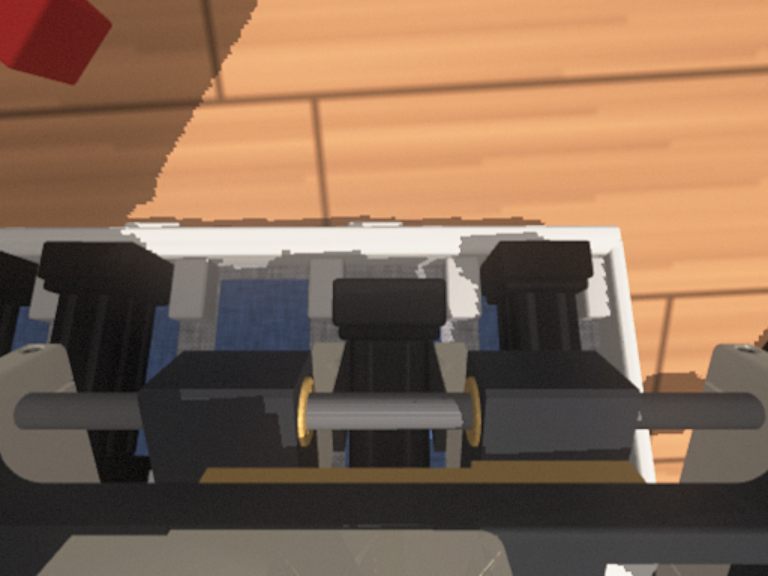

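The pillar is pivoting at (390,310), but the numbers say its top end sits on the uphill rim: the centre is about 11 mm too far uphill and about 9° short of flat. I'll back off up and downhill, then continue down.

Emit:
play_rows:
  targets:
    - [[0,0,-0.006,0],[0.003,0,-0.006,0],[0.005,0,-0.006,0],[0.005,0,0.002,0],[0.005,0,0.008,0]]

```text
t: 19.4
eef_pos: [0.5104, 0.3037, 0.2633]
ee_rot: [-3.141, -0.001, 3.088]
force: [-0.0, 0.2, -2.4]
width: 0.03
```

Emit:
play_rows:
  targets:
    - [[0,0,0.003,0],[0,0,0.006,0],[0,0,0.009,0],[0,0,0.009,0]]

```text
t: 19.9
eef_pos: [0.5106, 0.3038, 0.2549]
ee_rot: [-3.141, -0.0, 3.088]
force: [-0.4, 0.6, -1.9]
width: 0.0296
```

```bash
python3 chk.py 70 c2
```

```text
h -36.948727135335595 l 69.89040857705592 v 27.190395293854003 [ 0.41527565 -0.29182574 -1.6659369 ] [ 0.052281   -0.12723191  0.01100532] 20.0
-62 98 [[58.7, 59.3], [69.5, 60.1], [80.8, 60.8]]
-54 767 [[58.9, 58.8], [69.8, 59.7], [81.2, 60.7]]
-46 787 [[58.8, 56.9], [70.3, 58.3], [81.2, 59.4]]
-38 792 [[58.8, 50.1], [69.8, 53.8], [81.1, 55.9]]
-30 706 [[59.0, 48.7], [70.3, 49.8], [81.0, 50.9]]
-22 643 [[58.7, 47.5], [69.7, 48.6], [81.0, 49.6]]
-6 317 [[58.6, 44.7], [69.6, 45.6], [80.7, 46.4]]
2 749 [[59.1, 43.5], [69.6, 44.6], [81.2, 45.6]]
10 173 [[58.7, 42.9], [70.7, 43.7], [81.1, 44.4]]
```

Emit:
play_rows:
  targets:
    - [[0,0,0.003,0],[-0.001,0,0.005,0],[-0.002,0,0.007,0],[-0.003,0,0.009,0],[-0.003,0,0.009,0]]

```text
t: 20.62
eef_pos: [0.5128, 0.3037, 0.2457]
ee_rot: [-3.141, -0.002, 3.088]
force: [-4.8, 0.9, 1.7]
width: 0.0298
```

```bash
python3 chk.py 70 c3
```

```text
h -34.75104036033411 l 69.77904063938173 v 17.76727025809227 [-5.14445214  1.21429919  1.18260087] [0.33837646 1.5547789  0.04619365] 20.725
-62 584 [[58.7, 47.0], [69.7, 47.7], [81.2, 48.5]]
-54 715 [[59.0, 46.6], [70.2, 47.4], [81.2, 48.2]]
-46 793 [[58.9, 41.6], [70.2, 45.0], [81.2, 47.0]]
-38 683 [[58.9, 39.7], [70.1, 40.6], [81.0, 41.5]]
-30 742 [[58.9, 39.2], [69.8, 40.2], [80.9, 41.1]]
-22 347 [[58.9, 38.8], [70.1, 39.8], [80.9, 40.8]]
-6 655 [[59.1, 37.8], [70.0, 38.8], [81.0, 39.7]]
2 610 [[59.1, 37.5], [70.0, 38.4], [81.0, 39.4]]
```

Emit:
play_rows:
  targets:
    - [[0,0,0.001,0],[0,0,0.002,0],[0,0,0.003,0],[0,0,0.004,0],[0,0,0.004,0]]

```text
t: 21.35
eef_pos: [0.5134, 0.3036, 0.242]
ee_rot: [-3.141, -0.001, 3.088]
force: [-5.2, -0.6, 3.3]
width: 0.03
```

```bash
python3 chk.py 70 c4
```

```text
h -34.20623285584539 l 69.79325295093318 v 14.050753061085498 [-5.55582518  0.41350371  3.07912567] [0.16793538 1.43422737 0.06979546] 21.45
-70 40 [[58.3, 41.5], [68.3, 42.1], [81.2, 42.7]]
-62 672 [[58.9, 41.7], [69.7, 42.5], [81.1, 43.3]]
-54 732 [[59.0, 41.5], [70.2, 42.4], [81.3, 43.2]]
-46 741 [[58.9, 36.4], [69.7, 39.8], [81.0, 41.1]]
-38 681 [[58.9, 35.7], [69.6, 36.6], [81.0, 37.4]]
-30 741 [[58.5, 35.6], [69.6, 36.5], [80.9, 37.4]]
-22 250 [[58.9, 35.5], [69.9, 36.5], [80.8, 37.4]]
-6 803 [[58.8, 35.4], [70.1, 36.4], [80.9, 37.4]]
2 472 [[58.7, 35.5], [70.0, 36.4], [81.2, 37.3]]
```

The pillar lies flat: the foot top is at 42.4 mm and the shaft top at 36.5 mm along its whole length. Releasing with a small opening, then straight up.

Emit:
play_rows:
  targets:
    - [[0,0,0,0],[0,0,0,0],[0,0,-0.003,0],[0,0,-0.008,0],[0,0,-0.016,0]]
  grip: 150

```text
t: 22.08
eef_pos: [0.5136, 0.3036, 0.2586]
ee_rot: [-3.141, -0.0, 3.088]
force: [0.3, 0.0, 0.6]
width: 0.0357
```

Emit:
play_rows:
  targets:
    - [[0.005,0,-0.03,0],[0.02,0,-0.07,0],[0.04,0,-0.12,0],[0.05,0,-0.17,0],[0.06,0,-0.22,0]]
  grip: 100

```text
t: 22.7
eef_pos: [0.4529, 0.3065, 0.4808]
ee_rot: [3.141, 0.001, 3.088]
force: [0.6, 0.6, 0.0]
width: 0.0532
```

```bash
python3 chk.py 70 c5; python3 - <<'E'
from tgt import *
s=arm.get_state();print(s["eef_pos"],s["ee_rot"])
E
```

```text
h -94.27290951399378 l 69.9439443681113 v 258.9437180029534 [1.20581967 1.15830012 3.9538751 ] [ 0.07509331 -0.24423635 -0.00598628] 22.8
-62 92 [[58.6, 41.3], [70.4, 42.4], [81.0, 43.3]]
-54 110 [[59.7, 40.2], [70.4, 42.1], [82.4, 43.3]]
-46 99 [[58.4, 35.6], [70.4, 39.3], [80.9, 40.9]]
-38 104 [[59.8, 35.2], [70.3, 36.2], [81.9, 37.3]]
-30 100 [[59.6, 35.3], [70.3, 36.4], [81.0, 37.6]]
-22 95 [[58.9, 35.0], [70.3, 36.3], [81.6, 37.4]]
-14 97 [[58.4, 35.2], [70.2, 36.1], [81.2, 37.4]]
-6 111 [[59.8, 35.4], [70.2, 36.4], [82.0, 37.5]]
2 93 [[58.6, 35.1], [70.1, 36.2], [81.6, 37.5]]
10 114 [[58.8, 35.3], [70.1, 36.1], [81.4, 37.5]]
18 95 [[59.0, 35.4], [70.1, 36.3], [81.2, 37.6]]
26 113 [[58.7, 34.4], [70.0, 35.9], [80.3, 37.3]]
34 95 [[59.2, 41.0], [70.0, 42.1], [80.8, 43.1]]
42 111 [[58.6, 35.5], [70.0, 40.0], [80.1, 42.8]]
50 79 [[59.6, 32.9], [71.4, 35.9], [78.9, 36.9]]
[0.45358232 0.30697307 0.48550588] [3.13335317 0.00765191 3.08923425]
```

View pics/c5.png

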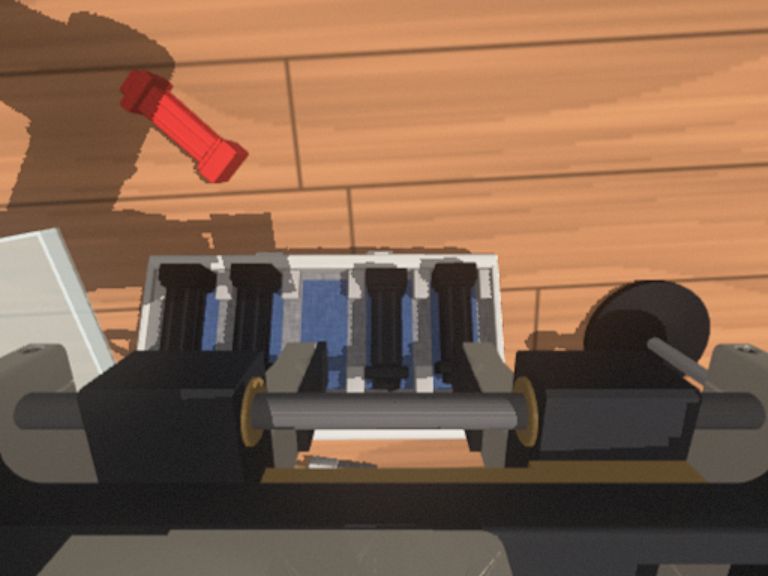

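The view shows the new pillar flat in pocket3 at (387,320), with pocket2 empty at (325,320) and the neighbours unmoved. Now the middle spare.

Emit:
play_rows:
  targets:
    - [[0,-0.01,0,0],[0,-0.05,0,0],[0,-0.11,0,0],[0,-0.17,0,0],[0,-0.23,0,0]]

```text
t: 23.42
eef_pos: [0.4405, 0.0748, 0.4771]
ee_rot: [-3.14, -0.002, 3.088]
force: [1.7, -0.9, 1.0]
width: 0.0532
```

Emit:
play_rows:
  targets:
    - [[0,-0.06,0,0],[0,-0.12,0,-5],[0,-0.18,0,-12],[0,-0.24,0,-21],[0,-0.24,0,-21]]

```text
t: 24.05
eef_pos: [0.4273, -0.1656, 0.4767]
ee_rot: [3.141, -0.003, -2.831]
force: [-0.3, -0.0, -1.2]
width: 0.0534
```

Emit:
play_rows:
  targets:
    - [[0,0,0,0],[0,0,0,0]]

```text
t: 24.3
eef_pos: [0.4285, -0.1617, 0.4778]
ee_rot: [3.141, -0.001, -2.829]
force: [-0.8, 0.4, 0.3]
width: 0.0534
```

```bash
python3 - <<'E'
from h import *
s=arm.get_state();print(s["eef_pos"],s["ee_rot"],s["t"])
print(shift([.5296,-.243,.035],np.radians(18.2-180)))
E
```

```text
[ 0.4285227  -0.16171229  0.47777601] [ 3.14122172e+00 -5.56825442e-04 -2.82865857e+00] 24.3
(array([-0.0713, -0.1086,  0.2837]), np.float64(-0.27))
```

Move above it and re-measure from close.

Emit:
play_rows:
  targets:
    - [[-0.025,-0.04,0.02,0],[-0.05,-0.08,0.06,0],[-0.071,-0.108,0.11,0],[-0.071,-0.108,0.16,0],[-0.071,-0.108,0.18,0]]

```text
t: 24.92
eef_pos: [0.529, -0.2418, 0.2943]
ee_rot: [3.139, -0.005, -2.828]
force: [-0.4, 0.4, -0.5]
width: 0.0534
```

Emit:
play_rows:
  targets:
    - [[0,0,0,0],[0,0,0,0],[0,0,0,0]]

```text
t: 25.3
eef_pos: [0.5299, -0.2429, 0.2998]
ee_rot: [-3.14, 0.002, -2.828]
force: [0.1, 0.1, -0.1]
width: 0.0535
```

```bash
python3 - <<'E'
from h import *
from casefit import run
p,d,W=run("g4");s=arm.get_state();print(s["eef_pos"],s["ee_rot"],s["t"])
M=R.from_euler("xyz",s["ee_rot"]).as_matrix();T=(W-s["eef_pos"])@M*1000
m=(p.max(-1)<75)&(W[...,2]>.03)&(W[...,2]<.06)&(abs(T[...,1])<35)
for a in range(-90,60,10):
  k=m&(T[...,0]>=a)&(T[...,0]<a+10)
  if k.sum()>5: print(a,k.sum(),np.round(np.percentile(T[k][:,1],[3,97]),1),np.round(np.percentile(W[k][:,2],60)*1000,1))
print("foot end",np.percentile(T[m&(W[...,2]>.045)][:,0],99.5))
E
```

```text
[ 0.52977178 -0.24303088  0.29967271] [-3.14048280e+00  2.31212278e-03 -2.82803687e+00] 25.35
-70 8 [-18.2  20.1] 45.9
-60 456 [-16.2  21.4] 42.1
-50 274 [-11.7  16.8] 41.7
-40 287 [-11.8  16. ] 41.6
-30 293 [-11.7  15.7] 41.6
-20 306 [-11.5  16.1] 41.6
-10 304 [-11.4  15.9] 41.7
0 324 [-12.3  15.3] 41.5
10 332 [-13.7  16.3] 43.8
20 467 [-17.8  20.2] 47.4
30 629 [-17.6  20. ] 47.3
foot end 39.26371615265473
```

Emit:
play_rows:
  targets:
    - [[0.001,0.002,0.04,-1],[0.0015,0.003,0.08,-1],[0.0015,0.003,0.1,-1],[0.0015,0.003,0.105,-1],[0.0015,0.003,0.105,-1]]

```text
t: 25.98
eef_pos: [0.5274, -0.241, 0.194]
ee_rot: [-3.141, 0.001, -2.811]
force: [0.5, 0.2, 0.5]
width: 0.0535
```

Emit:
play_rows:
  targets:
    - [[0,0,0,0],[0,0,0,0],[0,0,0,0],[0,0,0,0],[0,0,0,0]]
  grip: 255
  newtons: 25

```text
t: 26.6
eef_pos: [0.5272, -0.241, 0.1938]
ee_rot: [-3.141, 0.001, -2.811]
force: [-0.6, 0.8, 5.5]
width: 0.0299
```

Emit:
play_rows:
  targets:
    - [[0,0,-0.01,0],[0,0,-0.05,0],[0,0,-0.11,0],[0,0,-0.17,0],[0,0,-0.22,0]]

```text
t: 27.22
eef_pos: [0.5265, -0.2409, 0.4161]
ee_rot: [-3.141, 0.001, -2.811]
force: [1.3, -0.3, -2.7]
width: 0.03
```

Emit:
play_rows:
  targets:
    - [[0,0,-0.02,0],[0,0,-0.03,0],[0,0,-0.03,0]]

```text
t: 27.6
eef_pos: [0.5268, -0.2408, 0.4431]
ee_rot: [3.141, 0.0, -2.811]
force: [0.1, -0.5, -1.4]
width: 0.0299
```

```bash
python3 - <<'E'
from tgt import *
p,d,c=grab("wrist");s=arm.get_state();print(s["eef_pos"],s["ee_rot"],s["t"])
t=at(2,-80,0);print(t,shift(np.r_[t[:2],.285],yaw-np.pi))
W=cloud(d,c);M=R.from_euler("xyz",s["ee_rot"]).as_matrix();T=(W-s["eef_pos"])@M*1000
m=(p.max(-1)<75)&(T[...,2]<200)&(abs(T[...,1])<22)&(T[...,2]>130)
for a in range(-90,60,10):
  k=m&(T[...,0]>=a)&(T[...,0]<a+10)
  if k.sum()>20: print(a,k.sum(),np.round(np.percentile(T[k],[3,50,97],axis=0)[:,1:],1).tolist())
E
```

```text
[ 0.52675051 -0.2408159   0.44219209] [ 3.14059833e+00 -1.12723117e-03 -2.81123501e+00] 27.65
[0.46410245 0.23624744 0.069     ] (array([-0.0955,  0.4716, -0.0014]), np.float64(21.83))
-40 269 [[-15.4, 150.3], [-1.1, 151.6], [13.2, 153.5]]
-30 710 [[-14.7, 150.3], [-1.1, 151.5], [12.4, 152.9]]
-20 257 [[-14.4, 150.1], [-1.1, 151.4], [12.9, 152.6]]
-10 232 [[-19.3, 130.1], [12.7, 130.8], [17.6, 152.4]]
0 1196 [[-18.6, 137.9], [-1.1, 151.3], [16.8, 155.2]]
10 792 [[-17.9, 146.1], [-1.1, 148.0], [16.3, 152.6]]
20 1413 [[-20.0, 144.5], [-0.6, 145.6], [18.4, 146.7]]
30 2367 [[-19.6, 144.7], [-1.1, 148.3], [18.0, 179.4]]
```

Emit:
play_rows:
  targets:
    - [[-0.008,0.04,0,5],[-0.019,0.095,0,12],[-0.03,0.15,0,21.8],[-0.04,0.2,0,21.8],[-0.05,0.25,0,21.8]]

```text
t: 28.28
eef_pos: [0.4925, 0.0134, 0.4417]
ee_rot: [-3.141, -0.002, 3.091]
force: [1.5, 0.3, -1.1]
width: 0.0297
```

```bash
python3 - <<'E'
from tgt import *
P=np.array([.5269,-.2409,.4440])+R.from_euler("xyz",[np.pi,0,-2.811]).as_matrix()@[-.05,.25,0]
s=arm.get_state();print(P,s["eef_pos"],s["ee_rot"])
t=at(2,-80,0);print(shift(np.r_[t[:2],.153],yaw-np.pi,(P,[np.pi,0,-2.811-np.radians(21.8)])))
E
```

```text
[0.49304159 0.01179272 0.444     ] [0.49247546 0.01337643 0.44170487] [-3.14080019e+00 -2.30769198e-03  3.09145602e+00]
(array([0.0401, 0.2227, 0.132 ]), np.float64(0.04))
```

Emit:
play_rows:
  targets:
    - [[0.01,0.055,0,0],[0.02,0.11,0,0],[0.03,0.165,0,0],[0.04,0.2225,0,0],[0.04,0.2225,0,0]]

```text
t: 28.9
eef_pos: [0.4637, 0.2393, 0.4411]
ee_rot: [-3.14, -0.002, 3.096]
force: [-0.6, -0.4, -2.0]
width: 0.0299
```

Emit:
play_rows:
  targets:
    - [[0,0,0.04,0],[0,0,0.09,0],[0,0,0.12,0],[0,0,0.132,0],[0,0,0.132,0]]

```text
t: 29.52
eef_pos: [0.4644, 0.2356, 0.3105]
ee_rot: [-3.14, -0.001, 3.091]
force: [0.3, -0.2, -1.4]
width: 0.0299
```

```bash
python3 chk.py 0 e1
```

```text
h -79.34436213721578 l -0.1443825564959784 v 83.8765924260043 [ 0.26254715 -0.06816304 -0.89131328] [ 0.06534091 -0.19846328 -0.08401109] 29.625
```

Emit:
play_rows:
  targets:
    - [[-0.012,0,0,0],[-0.026,0,0,0],[-0.038,0,0,0],[-0.042,0,0,0],[-0.042,0,0,0]]

```text
t: 30.25
eef_pos: [0.5066, 0.2337, 0.3108]
ee_rot: [-3.141, -0.001, 3.091]
force: [-0.3, 0.7, -2.0]
width: 0.0298
```

Emit:
play_rows:
  targets:
    - [[0,0,0.012,0],[0,0,0.022,0],[0,0,0.029,0],[0,0,0.032,0],[0,0,0.032,0]]

```text
t: 30.88
eef_pos: [0.5063, 0.2339, 0.279]
ee_rot: [-3.141, -0.0, 3.092]
force: [0.2, 0.6, -0.9]
width: 0.0298
```

Emit:
play_rows:
  targets:
    - [[0,0,0.003,0],[0,0,0.006,0],[0,0,0.009,0],[0,0,0.011,0],[0,0,0.011,0]]

```text
t: 31.5
eef_pos: [0.5054, 0.2338, 0.2681]
ee_rot: [-3.141, -0.002, 3.092]
force: [-8.0, 1.6, 4.0]
width: 0.0299
```

```bash
python3 chk.py 0 e2
```

```text
h -38.662481686815624 l -0.31068798514322266 v 40.1234004296894 [-7.3778219   1.16421325  2.96820908] [0.5625748  2.32065941 0.04899979] 31.6
-62 85 [[-11.3, 51.8], [-0.5, 53.2], [11.0, 56.8]]
-54 253 [[-11.1, 60.3], [0.1, 67.8], [11.3, 74.8]]
-46 761 [[-11.3, 78.2], [-0.0, 79.5], [11.3, 80.6]]
-38 865 [[-11.2, 75.4], [-0.0, 76.9], [11.3, 78.4]]
-30 883 [[-11.2, 65.7], [-0.0, 71.3], [11.1, 74.8]]
-22 750 [[-11.1, 62.3], [-0.2, 63.8], [11.0, 65.2]]
-14 348 [[-11.2, 60.0], [-0.2, 61.1], [10.9, 62.3]]
2 503 [[-11.3, 52.0], [-0.5, 53.4], [10.9, 54.6]]
10 667 [[-11.3, 48.7], [-0.5, 50.5], [10.9, 52.0]]
```

Emit:
play_rows:
  targets:
    - [[0,0,0.003,0],[-0.0005,0,0.006,0],[-0.001,0,0.009,0],[-0.002,0,0.012,0],[-0.002,0,0.013,0]]

```text
t: 32.22
eef_pos: [0.5069, 0.2335, 0.2546]
ee_rot: [-3.14, -0.003, 3.091]
force: [-10.2, 1.3, 3.4]
width: 0.0298
```

```bash
python3 chk.py 0 e3
```

```text
h -37.14907826629064 l -0.586173202866767 v 26.60406078240299 [-8.27766438  1.55199137  3.85012933] [0.49209193 2.77544028 0.06750502] 32.325
-62 174 [[-10.6, 62.8], [1.5, 63.5], [11.3, 64.2]]
-54 797 [[-11.1, 61.7], [0.1, 62.7], [11.3, 63.7]]
-46 832 [[-11.1, 58.5], [0.1, 60.9], [11.2, 62.1]]
-38 802 [[-11.3, 52.3], [-0.4, 54.0], [10.7, 58.2]]
-30 742 [[-11.3, 50.4], [-0.1, 51.5], [10.7, 52.7]]
-22 577 [[-10.9, 48.9], [0.7, 50.1], [12.4, 51.3]]
-6 409 [[-10.9, 44.9], [0.2, 46.1], [12.4, 47.3]]
2 736 [[-11.3, 43.6], [-0.4, 44.8], [10.6, 45.8]]
10 95 [[-11.2, 42.8], [-0.4, 43.6], [10.5, 44.6]]
```

Emit:
play_rows:
  targets:
    - [[-0.0005,0,0.002,0],[-0.001,0,0.004,0],[-0.002,0,0.006,0],[-0.003,0,0.008,0],[-0.003,0,0.009,0]]

```text
t: 32.95
eef_pos: [0.5101, 0.2332, 0.2457]
ee_rot: [-3.14, -0.003, 3.091]
force: [-8.3, -0.4, 2.5]
width: 0.0295
```

```bash
python3 chk.py 0 e4
```

```text
h -33.939432809711406 l -0.7221219026911745 v 17.66646198849406 [-7.94321335  0.62171138  2.24692484] [0.19183694 2.29566834 0.00251315] 33.05
-62 640 [[-11.0, 49.3], [0.0, 50.1], [11.1, 50.8]]
-54 734 [[-11.0, 48.7], [0.0, 49.6], [10.9, 50.4]]
-46 812 [[-11.1, 43.0], [0.0, 46.8], [11.1, 48.9]]
-38 722 [[-11.2, 41.5], [-0.5, 42.4], [10.2, 43.3]]
-30 759 [[-11.1, 40.8], [0.0, 41.8], [11.1, 42.7]]
-22 427 [[-11.0, 40.2], [0.6, 41.2], [12.7, 42.4]]
-6 632 [[-10.8, 38.9], [0.5, 39.9], [11.9, 41.0]]
2 651 [[-11.3, 38.4], [-0.5, 39.3], [10.3, 40.2]]
```

Emit:
play_rows:
  targets:
    - [[0,0,0.001,0],[0,0,0.002,0],[0,0,0.003,0],[0,0,0.004,0],[0,0,0.0045,0]]

```text
t: 33.67
eef_pos: [0.5106, 0.2332, 0.2416]
ee_rot: [-3.141, -0.001, 3.091]
force: [-5.4, -1.1, 3.9]
width: 0.03
```

```bash
python3 chk.py 0 e5
```

```text
h -33.40437378694647 l -0.6578982923859135 v 13.629699277792312 [-5.65691446 -0.83565899  3.77627505] [-0.2911656   1.43843201 -0.00146663] 33.775
-70 137 [[-11.1, 43.6], [0.2, 44.4], [10.8, 44.9]]
-62 710 [[-11.5, 43.6], [0.1, 44.4], [11.2, 45.2]]
-54 762 [[-11.0, 42.4], [0.1, 44.0], [11.2, 45.0]]
-46 742 [[-11.1, 37.5], [-0.4, 40.5], [10.8, 42.5]]
-38 689 [[-11.4, 37.1], [-0.4, 38.0], [10.7, 38.9]]
-30 750 [[-11.0, 36.8], [0.1, 37.8], [11.3, 38.8]]
-22 320 [[-10.9, 36.8], [0.7, 37.8], [12.4, 38.9]]
-6 787 [[-11.2, 36.3], [-0.4, 37.3], [11.3, 38.3]]
2 495 [[-11.0, 36.1], [-0.4, 37.1], [10.7, 38.0]]
```

Emit:
play_rows:
  targets:
    - [[-0.0005,0,0.001,0],[-0.001,0,0.0015,0],[-0.001,0,0.002,0],[-0.001,0,0.002,0]]

```text
t: 34.28
eef_pos: [0.5111, 0.2332, 0.2404]
ee_rot: [-3.141, -0.002, 3.091]
force: [-10.3, 0.2, 11.9]
width: 0.0297
```

```bash
python3 chk.py 0 e6
```

```text
h -32.85660858203383 l -0.6697630082222814 v 12.410703081815633 [-10.71728407  -0.33156289  13.09295098] [-0.26672976  3.61012298 -0.10282041] 34.375
-70 165 [[-11.1, 41.7], [0.1, 42.5], [11.4, 43.3]]
-62 693 [[-11.1, 41.9], [0.1, 42.7], [11.2, 43.4]]
-54 756 [[-11.0, 40.6], [0.1, 42.3], [11.3, 43.2]]
-46 750 [[-11.1, 36.0], [0.1, 38.5], [10.9, 41.0]]
-38 718 [[-11.5, 35.6], [-0.4, 36.6], [10.7, 37.5]]
-30 764 [[-11.0, 35.6], [0.1, 36.6], [11.7, 37.6]]
-22 267 [[-10.8, 35.5], [1.2, 36.5], [12.8, 37.7]]
-6 821 [[-11.2, 35.5], [0.1, 36.5], [11.4, 37.5]]
2 463 [[-11.0, 35.5], [-0.5, 36.5], [10.6, 37.4]]
```

It is flat now (36.5 mm along the shaft). I'll ease off 1 mm and release.

Emit:
play_rows:
  targets:
    - [[0,0,-0.0007,0],[0,0,-0.0007,0]]

```text
t: 34.62
eef_pos: [0.5119, 0.2334, 0.2407]
ee_rot: [-3.141, -0.001, 3.092]
force: [-5.8, -0.4, 5.7]
width: 0.0301
```

Emit:
play_rows:
  targets:
    - [[0,0,0,0],[0,0,0,0],[0,0,-0.003,0],[0,0,-0.008,0],[0,0,-0.016,0]]
  grip: 150

```text
t: 35.25
eef_pos: [0.5123, 0.2336, 0.2567]
ee_rot: [-3.141, -0.0, 3.092]
force: [-0.6, 0.6, -0.2]
width: 0.0362
```

Emit:
play_rows:
  targets:
    - [[0.005,0,-0.03,0],[0.02,0,-0.07,0],[0.04,0,-0.12,0],[0.055,0,-0.17,0],[0.07,0,-0.22,0]]
  grip: 100

```text
t: 35.88
eef_pos: [0.4415, 0.2366, 0.4788]
ee_rot: [3.141, 0.001, 3.092]
force: [1.1, 0.9, -0.4]
width: 0.0534
```

Emit:
play_rows:
  targets:
    - [[0,0,0,0],[0,0,0,0],[0,0,0,0],[0,0,0,0]]

```text
t: 36.38
eef_pos: [0.4425, 0.2371, 0.4753]
ee_rot: [-3.14, -0.001, 3.091]
force: [0.5, 0.2, 0.9]
width: 0.053
```

```bash
python3 chk.py 0 f0; python3 chk.py 70 f1; for y in 140 -70 -140; do python3 chk.py $y f2|tail -n 16|awk 'NR%3==2'; done; python3 - <<'E'
from h import *
from sp import spares
p,d,c=grab("top");q=p[120:260,80:400];cv2.imwrite("pics/end.png",cv2.resize(q[:,:,::-1],None,fx=2.4,fy=2.4,interpolation=cv2.INTER_CUBIC))
for a in spares(p,cloud(d,c)): print(a)
E
```

```text
h -101.5452608040798 l -0.24162434483579986 v 247.5301633767421 [-3.40848828e-04  7.50866080e-02  9.07620909e-01] [ 0.10169531 -0.18749484 -0.00250181] 36.475
-62 104 [[-11.5, 41.2], [-0.3, 42.2], [11.0, 43.0]]
-54 104 [[-11.5, 40.6], [-0.3, 42.1], [11.0, 43.4]]
-46 114 [[-11.6, 35.7], [-0.2, 38.7], [11.0, 40.7]]
-38 96 [[-11.3, 35.2], [-0.2, 36.3], [11.5, 37.3]]
-30 113 [[-11.6, 35.4], [-0.2, 36.4], [10.0, 37.2]]
-22 95 [[-11.3, 35.2], [-0.2, 36.3], [10.8, 37.2]]
-14 114 [[-11.4, 35.3], [-0.2, 36.4], [10.9, 37.6]]
-6 94 [[-10.4, 35.1], [-0.2, 36.2], [10.9, 37.4]]
2 113 [[-10.3, 35.3], [-0.2, 36.3], [11.0, 37.4]]
10 113 [[-11.4, 35.5], [-0.2, 36.4], [10.9, 37.5]]
18 95 [[-11.1, 35.3], [-0.2, 36.3], [10.6, 37.5]]
26 111 [[-10.2, 33.9], [-0.2, 35.8], [9.7, 37.0]]
34 119 [[-10.3, 41.1], [1.1, 42.1], [11.2, 43.1]]
h -101.58150367058347 l -0.22071922572237512 v 247.83485883628603 [-0.27039612  0.23714251  0.01608309] [ 0.03528566 -0.10136245 -0.02060533] 36.575
-62 100 [[58.8, 41.2], [70.2, 42.4], [81.0, 43.4]]
-54 108 [[59.5, 41.1], [70.2, 42.1], [80.7, 43.0]]
-46 114 [[58.9, 35.6], [70.
[... 420 characters left out ...]
8, 37.6]]
-22 105 [[128.8, 35.2], [139.3, 36.4], [150.6, 37.4]]
2 20 [[126.9, 35.3], [138.1, 36.7], [148.7, 37.4]]
-70 71 [[-81.4, 41.2], [-70.8, 42.0], [-60.2, 43.2]]
-46 100 [[-78.6, 34.9], [-69.3, 36.2], [-58.6, 37.4]]
-22 97 [[-78.4, 35.2], [-68.6, 36.4], [-59.0, 37.8]]
2 14 [[-60.3, 35.3], [-58.8, 36.1], [-57.3, 36.4]]
-70 75 [[-151.5, 41.3], [-140.1, 42.1], [-129.0, 43.1]]
-46 97 [[-149.1, 35.4], [-139.0, 36.5], [-128.8, 37.4]]
-22 106 [[-149.4, 35.3], [-139.3, 36.4], [-129.1, 37.3]]
2 18 [[-148.9, 35.1], [-139.1, 36.1], [-129.3, 37.0]]
(array([ 0.5574989 , -0.33159662]), np.float32(-10.100061), 80.98005676269531, (35.74845504760742, 115.98963165283203), np.float64(114.90043304807168))
```

View pics/f1.png

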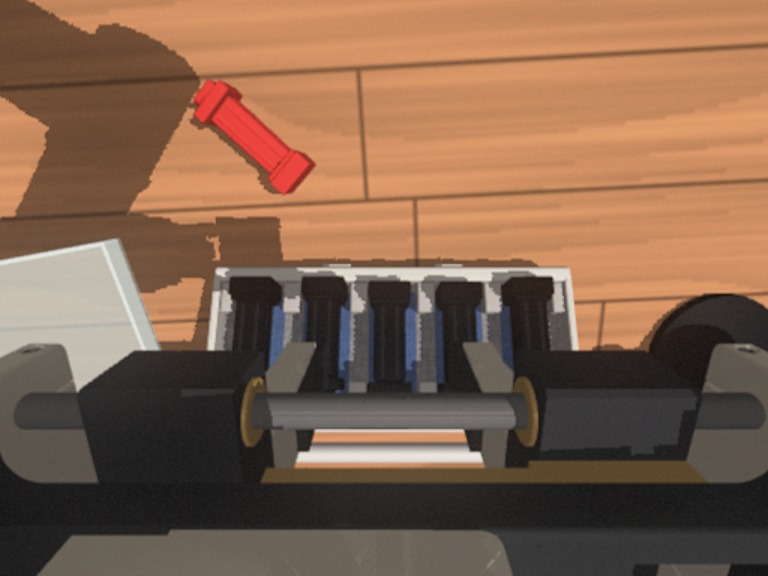

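View pics/end.png

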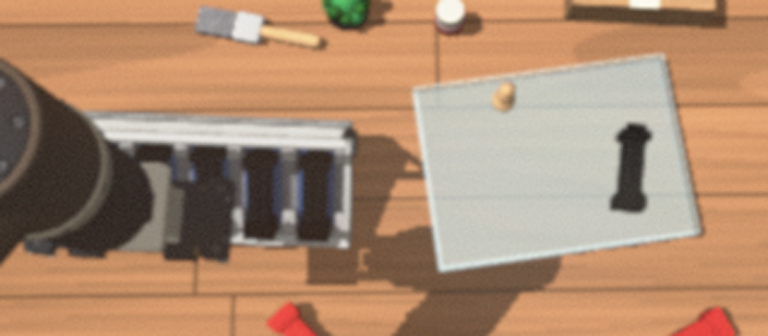

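All five pockets are filled and flat at equal heights. The leftover spare and the bystanders have not moved, and the arm is clear with no force on it.

```bash
python3 -c "
from station import job_done
print(job_done())"
```

```text
the job is handed in; nothing more can be done
None
```

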